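# Load a tube rack past a sprung gate

### The job

Load the tube rack into the chute, with the fingertips only: press down the long bar beside the chute with one fingertip to lift the sprung gate, keep it held open, and with the other fingertip push the rack by its upright push plate under the gate until it is fully home against the end stop. Then let go of the bar so that the gate closes behind the rack's body; the gate must never touch the rack, the rack must not be lifted or tipped, and everything else on the bench stays where it is.

Things in the scene. Friction and masses are not known exactly. Their poses are not given: they have to be found in the camera images.
- chute: Fixed grey-painted metal loading chute, an open-topped trough. Origin on the bench under its centre line; x runs along the trough in the loading direction (to the end stop), z up, y to the side of the gate's press bar. Trough x -200 to +165 mm, inside width 54 (y -27 to +27), floor 6 above the bench, side walls 5 thick, 28 high.
- stop_face (a point): Point on the end stop's inner face, on the chute's centre line, 25 mm above the bench: chute x = +159 mm. The stop is an upright wall, 44 mm high.
- axle_mid (a point): Middle of the gate's axle, an 8 mm rod parallel to chute x, at chute y = +38 mm, 48 mm above the bench, from chute x -192 to +92. It lies between the chute and the press bar. Two fixed posts carry it: y 30 to 50, x = -194 and +94, 56 mm high.
- gate (a joint): Steel gate's angle, rad: 0 closed, growing to its stop at 1.0 as the blade lifts. Pressing the press bar down anywhere along it opens the gate; a spring shuts it when let go (about 1 N on the bar at first, about 4 N at 0.75). At 0.6 rad the blade clears the rack's tube caps by 6 mm, at 0.75 by 11. At 0.75 the lifted blade reaches 91 mm above the bench.
- blade_low (a point): Middle of the blade's lower edge. The blade is a steel plate 6 mm thick across the chute at chute x = +70 mm. Closed, its edge is 30 mm above the bench: it blocks the rack's body, but the rack's low tail fits beneath it.
- bar_mid (a point): Middle of the press bar, a round rod 12 mm thick parallel to chute x, reaching 135 mm either way from here (chute x = -61). Centre line: closed, chute y +68 mm, 51 above the bench; at 0.75 rad y +62, 30 above. Top of bar above bench: 57 closed, 40 at 0.6 rad, 36 at 0.75, 30 at 1.0. Arms join it to the axle at chute x -192 and +70 only.
- rack: White tube rack in the chute before the gate, 0.15-0.31 kg, 130 mm long along its x (the loading direction), 50 wide. Origin: middle of the underside. Body with 8 capped tubes: x -10 to +65 mm, 34 high, caps to 38. Behind it a low tail, 36 wide, 10 high, then the upright push plate. Against the stop, origin at chute x +94: the closed gate stands in the gap between body and plate.
- push_plate (a point): Point on the rear face of the rack's upright push plate, on its centre line, 65 mm behind the rack's origin and 42 mm above its underside (48 above the bench). The plate is 8 mm thick, 46 wide, its top 60 mm above the bench.
- reagent: Bystander, loose: amber glass screw-cap bottle, 48 mm diameter, 85 mm tall, standing on the bench beyond the chute. Origin: centre of its underside.
- stain_jar: Bystander, loose: low clear glass jar with white cap, 52 mm diameter, 65 mm tall, standing on the bench beyond the chute. Origin: centre of its underside.
- slide_box: Bystander, loose: closed grey slide box 97 x 72 x 32 mm, lying on the bench on the robot's side of the chute. Origin: centre of its underside.
- dish: Bystander, loose: flat clear dish, 90 mm diameter, 18 mm high, to one side of the chute. Origin: centre of its underside.
- tip_box: Bystander, loose: closed pipette-tip box 102 x 72 x 57 mm, to one side of the chute. Origin: centre of its underside.
- counter_dev: Bystander, loose: round steel tally counter, 48 mm diameter, 36 mm high, to one side of the chute. Origin: centre of its underside.
- pen_pot: Bystander, loose: white pot with pens, 72 mm diameter, 105 mm tall with pens, on the right. Origin: centre of its underside.

How it is judged:
On the way, in this order (a step that is already met when the one before it is completed fails the run):
1. a fingertip holds the gate open (over 0.5 rad) while the rack is still before it (value of joint gate above 0.5 rad and contact force between the fingers and gate above 0.3 N and x of rack in the frame of chute below 0.002 m), for 0.2 s.
2. with the rack's body under the gate, one fingertip holds the gate open while the other pushes the rack (value of joint gate above 0.5 rad and contact force between the fingers and gate above 0.3 N and contact force between the fingers and rack above 0.1 N and x of rack in the frame of chute between 0.01 and 0.08 m), for 0.05 s.
3. the rack's body has passed the gate, which a fingertip still holds open (value of joint gate above 0.5 rad and contact force between the fingers and gate above 0.3 N and x of rack in the frame of chute above 0.086 m), for 0.1 s.
At the end, for the whole second after the job is handed in: The rack rests flat in the chute within 6 mm of the end stop, and the gate is closed (under 0.08 rad) behind the rack's body (x of rack in the frame of chute above 0.088 m and z of rack in the frame of chute below 0.01 m and angle between rack's own z axis and vertical below 0.06 rad and value of joint gate below 0.08 rad and linear speed of rack below 0.01 m/s); the robot touches nothing.
It fails at once if the gate touches the rack (over 1 N) (contact force between gate and rack above 1 N).
It fails at once if the gate is not held open (under 0.45 rad) while the rack's body is under it (x of rack in the frame of chute between 0.004 and 0.082 m and value of joint gate below 0.45 rad).
It fails at once if the rack is lifted (over 12 mm) or tipped (over 0.2 rad) (z of rack in the frame of chute above 0.018 m or angle between rack's own z axis and vertical above 0.2 rad).
It fails at once if a bystander is moved by more than 20 mm (distance of any of reagent, stain_jar, slide_box, dish, tip_box, counter_dev, pen_pot from where it was at the start of the episode above 0.02 m).
It also fails if it takes over 40 s, if anything falls off the work surface, if the arm or the gripper's body presses on something with over 40 N, if the wrist force passes 120 N, or if a joint passes its speed limit or range.

### The arm

A 6-joint arm with a two-finger parallel gripper is mounted at the origin on the work surface. World frame = base frame: x ahead of the robot, y to its left, z up, the work surface at z = 0. Lengths are in m, angles in rad, forces in N, time in s.
With the tool pointing down it reaches from about 0.25 to 0.775 m from the base axis. Payload 4 kg.
Tool frame: the origin (TCP) lies on the centre line of the jaws, within the pads' length; the fingertips stand 8 mm ahead of it and the grasp point (between the pads) lies 11 mm behind it; y points along the fingers, x is the direction in which the jaws open and shut, and the axes are right-handed (so a half turn about y gives the same grasp; the last joint's range is limited). The gripper opens to 94 mm and grips with 3 to 60 N. Pads are 16 mm wide; open, the fingers measure 119 mm over their backs; the gripper's body (75 mm by 177 mm) begins 78 mm behind the grasp point.
Start: joints at [-1.247, 0.087, 1.371, -0, 1.684, -0.103], TCP at [0.228, -0.501, 0.214] pointing down, gripper open.
Joint ranges: [-3.1, 3.1], [-0.76, 2.03], [0.27, 2.55], [-1.08, 4.22], [0.17, 2.65], [-2.57, 2.57]. Speed limits (rad/s): [2.79, 2.79, 3.14, 3.14, 3.14, 3.14].

### API

Orientations are given as [roll, pitch, yaw] about the fixed x, y, z axes, in that order (R = Rz(yaw) Ry(pitch) Rx(roll)).
In Python, from bench import robot gives the robot as it stands.
- The arm moves only by the tool step_arm, never from a script. Its argument "commands" is a list of rows, each an object with "xyz": the shift along the world's x, y, z in m, a list of three; "twist": the turn, a rotation vector about the world's x, y, z in degrees, a list of three. In form: [{"xyz": [tx, ty, tz], "twist": [ax, ay, az]}, ...]. A call has 1 to 12 rows; each row is the pose to reach, as a shift and turn from the pose commanded when the call began; what a row does not reach only later rows make up. A row lasts 1/12 s, in which the tool goes at most 41.7 mm and 7.16 degrees, less where a joint would pass 70% of its speed; a pose out of reach is approached as far as the arm can. A call with a gripper value outside its range is refused whole. "fingers" is the closure in counts, from 0 (fully open) to 255 (shut), set as the call begins (left out, the last holds). The fingers move at their own pace and stop on an object; the grip force is fixed at half the most. Time passes only in rows, so rows that repeat a pose let the fingers close. It gives the time, the measured TCP pose, the force and the opening at its end, in the units of the state.
- robot.get_obs(): the state, without advancing time (a new reading comes with each control period).
- robot.snapshot(name): name is "scene" or "top"; returns (picture, depth): 420x560x3 uint8, red, green, blue; 420x560 float32, m along the optical axis (not along the pixel's ray), 0 where there is no reading.
- robot.camera_info(name): a dict with "fx", "fy", "cx", "cy" (pixels), "R" (3x3) and "t" (3): a world point X has camera coordinates R X + t. Camera axes: x right, y down, z forward; pixel columns grow to the right and rows downward; lengths in m; the calibration is good to about 2 mm. A picture is of the moment at which its call begins. camera_info takes no time and is no camera call.
- robot.close_job(): hands the job in, once; it reports no verdict.
The state is a dict: "time": time; "joint_positions": joint angles; "qvel": joint speeds; "joint_torque": joint torques, N m; "tool_pos": TCP position; "ee_rot": TCP orientation; "wrist_force": force on the tool from outside, world axes, zero at the start; "wrist_torque": the same for the moment, N m; "width": finger opening in m.
Only numpy, scipy, OpenCV 4.12 (cv2) and the standard library are available. Lean on these libraries where they do the work, as an engineer would, in place of code of your own. Each camera call takes 0.05 s, during which the arm holds its last target.

## Working session

There is one attempt and no reset: what is moved stays moved. The work goes in short steps, Python scripts to look and compute and a tool call to move; the robot and the scene stay as the last step left them, time stands still between calls to the robot, and variables do not carry over. Pictures are saved under pics/ and viewed, and the job is handed in when it is done.

Besides the shell and the picture viewer there is one more tool, called as name(argument=value, ...) on one line, values as JSON. step_arm: Moves the arm, as the interface text tells. Its arguments: {"type":"object","properties":{"commands":{"type":"array"},"fingers":{"type":"number"}},"required":["commands"]}

```bash
ls; mkdir -p pics
python3 - <<'E'
from bench import robot
import cv2,numpy as np
print(robot.get_obs())
for n in("scene","top"):
    p,d=robot.snapshot(n); cv2.imwrite(f"pics/{n}0.png",p[:,:,::-1]); np.savez(f"{n}0.npz",p=p,d=d)
    print(n,robot.camera_info(n))
E
```

```text
pics
{'time': 0.0, 'joint_positions': array([-1.24712201e+00,  8.79156425e-02,  1.37221753e+00, -2.66988351e-05,
        1.68360816e+00, -1.03099929e-01]), 'qvel': array([-6.47710687e-05,  9.66062133e-04, -1.88498183e-03, -1.58645328e-04,
        2.41651204e-03,  3.66424078e-04]), 'joint_torque': array([ 5.44071190e-05, -3.40183711e+01, -3.02425933e+01,  7.16640777e-02,
        3.31194210e-02, -1.58938155e-04]), 'tool_pos': array([ 0.22748405, -0.50017138,  0.21234431]), 'ee_rot': array([-1.57060158,  0.00214001, -1.14402485]), 'wrist_force': array([-0.53211674,  0.47178941, -0.0275914 ]), 'wrist_torque': array([-0.04179567, -0.00331937, -0.04557941]), 'width': 0.09377451862712381}
scene {'fx': 532.6137031770795, 'fy': 532.6137031770795, 'cx': 283.50714862372047, 'cy': 210.99559810208672, 'R': array([[ 0.58387223,  0.81182828,  0.00529721],
       [ 0.61767708, -0.43998416, -0.65183508],
       [-0.52684747,  0.38386036, -0.75834225]]), 't': array([-0.36527437, -0.32872611,  1.82102011])}
top {'fx': 456.9130934677461, 'fy': 456.9130934677461, 'cx': 274.75069341708803, 'cy': 213.65720064151037, 'R': array([[-0.00712794, -0.99997408,  0.00101635],
       [-0.9912748 ,  0.00693215, -0.13162906],
       [ 0.13161861, -0.00194573, -0.99129852]]), 't': array([0.00578598, 0.56722203, 1.27787856])}
```

View pics/scene0.png

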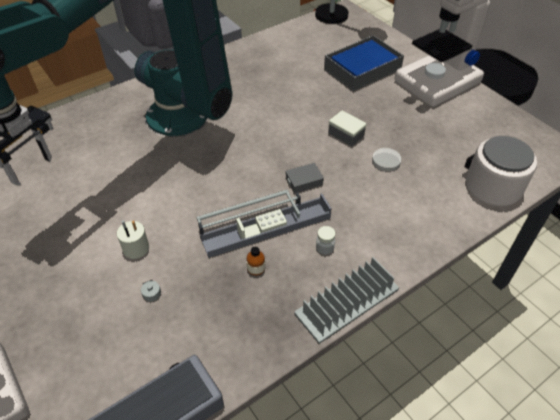

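View pics/top0.png

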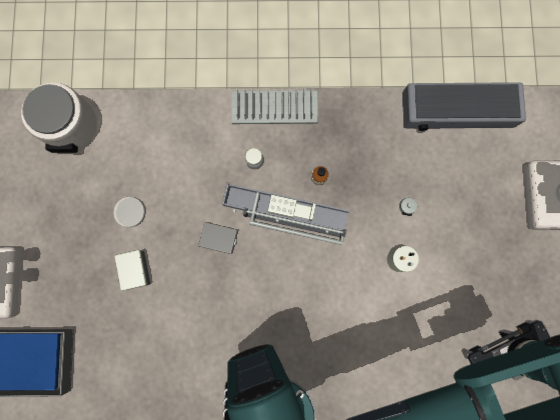

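The top view shows the chute from about (225,193) to (348,222), loading towards the left (world +y). The bar is on the robot's side, at about rows 225-240. I'll zoom in.

Run:
```python
import cv2,numpy as np
p=np.load("top0.npz")["p"]
c=p[170:260,190:360,::-1]; cv2.imwrite("pics/topz.png",cv2.resize(c,None,fx=4.6,fy=4.6,interpolation=cv2.INTER_CUBIC))
p=np.load("scene0.npz")["p"]
c=p[160:260,190:340,::-1]; cv2.imwrite("pics/scenez.png",cv2.resize(c,None,fx=5.2,fy=5.2,interpolation=cv2.INTER_CUBIC))
```

```text
(no output)
```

View pics/topz.png

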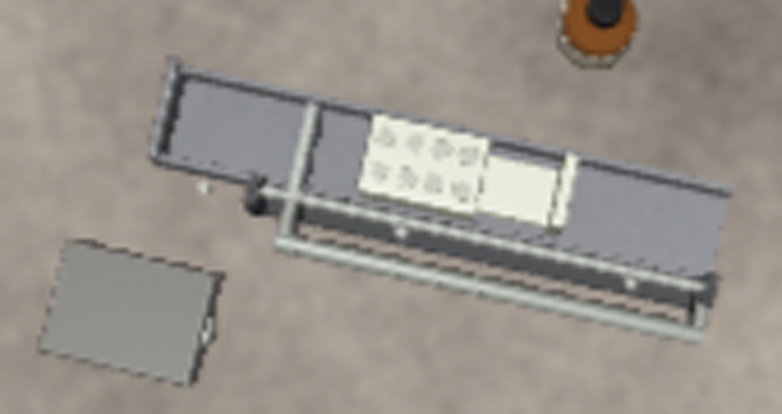

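View pics/scenez.png

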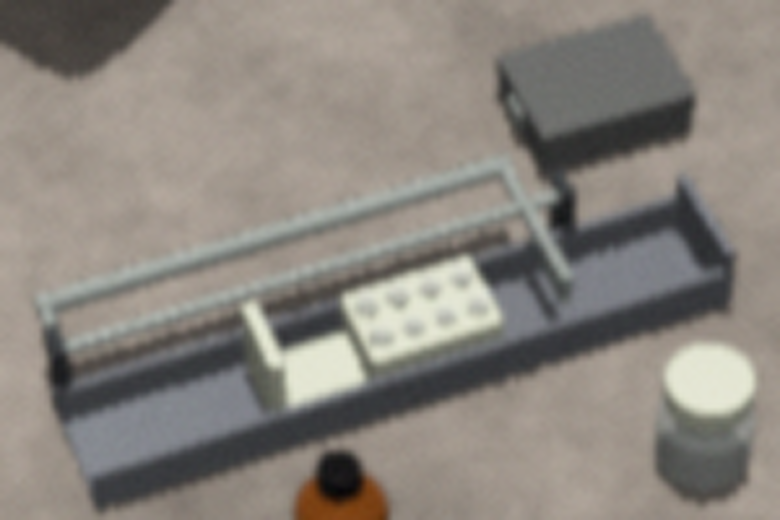

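```bash
cat > h.py <<'E'
import numpy as np,cv2
from bench import robot
def ray(n,u,v,z):
    c=robot.camera_info(n);R=c["R"];t=c["t"];C=-R.T@t
    d=R.T@np.array([(u-c["cx"])/c["fx"],(v-c["cy"])/c["fy"],1.]);return C+d*(z-C[2])/d[2]
def proj(n,X):
    c=robot.camera_info(n);q=c["R"]@X+c["t"];return q[0]/q[2]*c["fx"]+c["cx"],q[1]/q[2]*c["fy"]+c["cy"]
def fit(W,M):
    a=W.mean(0);b=M.mean(0);p=(M-b)[:,0]+1j*(M-b)[:,1];q=(W-a)[:,0]+1j*(W-a)[:,1]
    th=np.angle((np.conj(p)*q).sum());R=np.array([[np.cos(th),-np.sin(th)],[np.sin(th),np.cos(th)]])
    return th,a-R@b,R
E
python3 - <<'E'
from h import *
def un(n,u,v):
    o,s=((190,170),4.6) if n=="top" else ((190,160),5.2)
    return (u+.5)/s-.5+o[0],(v+.5)/s-.5+o[1]
P={"top":[((278,243),(74,68,51)),((703,336),(-196,68,51)),((732,192),(-200,-32,28)),((173,60),(165,-32,44)),((152,160),(165,32,44))],
"scene":[((43,302),(-196,68,51)),((507,162),(74,68,51)),((98,507),(-200,-32,0)),((735,255),(165,-32,44)),((685,178),(165,32,44))]}
for n in P:
    W=np.array([ray(n,*un(n,*p),m[2]/1e3)[:2] for p,m in P[n]]);M=np.array([m[:2] for p,m in P[n]])/1e3
    th,o,R=fit(W,M);print(n,np.degrees(th),o);print(((W-(M@R.T+o))@R*1e3).round(1))
    pl={"top":[(578,155),(560,230)],"scene":[(244,307),(276,380)]}[n]
    for p in pl: print("plate rear",R.T@(ray(n,*un(n,*p),.06)[:2]-o)*1e3)
    bd={"top":[(372,113),(358,192),(490,137),(476,214)],"scene":[(342,293),(470,258),(502,322)]}[n]
    for p in bd: print("body",R.T@(ray(n,*un(n,*p),.040)[:2]-o)*1e3)
E
```

```text
top 76.98492100064178 [ 0.58951329 -0.01422766]
[[-0.8 -1.1]
 [ 1.5 -2.1]
 [ 2.8  2.6]
 [-0.8 -0.1]
 [-2.7  0.6]]
plate rear [-95.76781997 -25.81139297]
plate rear [-94.62048835  22.19376519]
body [ 34.95611597 -27.10456215]
body [32.50151328 23.68047761]
body [-40.62394762 -28.37147506]
body [-42.42939762  21.11645524]
scene 76.20781488464233 [ 0.59472865 -0.01583974]
[[ 3.9 -0.1]
 [-1.4  2.9]
 [ 2.4 -0.8]
 [-1.6  0.5]
 [-3.2 -2.5]]
plate rear [-96.91752093  18.33966366]
plate rear [-97.28354455 -33.67332815]
body [-41.10313783  24.57951451]
body [31.40132866 22.31333883]
body [ 30.59038834 -25.48733904]
```

Chute origin is at about (0.592, -0.015) with yaw about 76.7°, and the rack origin is at chute x about -31. I'll move the tool above the start point: chute x -112, y +31, jaws along chute y.

step_arm(commands=[{"xyz":[0.026,0.0325,0],"twist":[0,0,4.35]},{"xyz":[0.0515,0.065,0],"twist":[0,0,8.7]},{"xyz":[0.077,0.0975,0],"twist":[0,0,13.05]},{"xyz":[0.103,0.13,0],"twist":[0,0,17.4]},{"xyz":[0.129,0.1625,0],"twist":[0,0,21.75]},{"xyz":[0.1545,0.195,0],"twist":[0,0,26.1]},{"xyz":[0.18,0.2275,0],"twist":[0,0,30.45]},{"xyz":[0.206,0.26,0],"twist":[0,0,34.8]},{"xyz":[0.232,0.2925,0],"twist":[0,0,39.15]},{"xyz":[0.2575,0.325,0],"twist":[0,0,43.5]},{"xyz":[0.283,0.3575,0],"twist":[0,0,47.85]},{"xyz":[0.309,0.39,0],"twist":[0,0,52.2]}], fingers=103)

```text
time: 1.1
tool_pos: [0.5373, -0.1087, 0.213]
ee_rot: [-1.571, 0.001, -0.229]
wrist_force: [0.6, -0.6, -0.1]
width: 0.0559
```

step_arm(commands=[{"xyz":[0,0,-0.03],"twist":[0,0,0]},{"xyz":[0,0,-0.06],"twist":[0,0,0]},{"xyz":[0,0,-0.09],"twist":[0,0,0]},{"xyz":[0,0,-0.11],"twist":[0,0,0]},{"xyz":[0,0,-0.11],"twist":[0,0,0]},{"xyz":[0,0,-0.11],"twist":[0,0,0]}])

```text
time: 1.6
tool_pos: [0.5356, -0.1103, 0.102]
ee_rot: [-1.571, 0.004, -0.233]
wrist_force: [0.0, -1.3, 0.1]
width: 0.0558
```

Run:
```python
from h import *
o=robot.get_obs();print(o)
for n,(a,b,c,d),s in (("top",(170,260,190,360),4.6),("scene",(140,260,180,340),5)):
    p,_=robot.snapshot(n); cv2.imwrite(f"pics/{n}1.png",cv2.resize(p[a:b,c:d,::-1],None,fx=s,fy=s,interpolation=cv2.INTER_CUBIC))
```

```text
{'time': 1.6, 'joint_positions': array([-3.06772985e-01,  1.31464106e-01,  1.54546409e+00, -6.14626812e-06,
        1.46846852e+00, -7.39277895e-02]), 'qvel': array([-0.00302093, -0.03341832, -0.06511768,  0.00164558, -0.00099848,
       -0.00012688]), 'joint_torque': array([ 1.00675472e-01, -3.30550146e+01, -2.74029529e+01,  7.21611036e-02,
        5.93305682e-02, -2.04068303e-03]), 'tool_pos': array([ 0.53557426, -0.11028578,  0.1020145 ]), 'ee_rot': array([-1.57052145,  0.00379412, -0.23284403]), 'wrist_force': array([ 0.03267884, -1.32985219,  0.1390963 ]), 'wrist_torque': array([-0.03832187, -0.06567283, -0.01776427]), 'width': 0.05578740761112474}
```

View pics/top1.png

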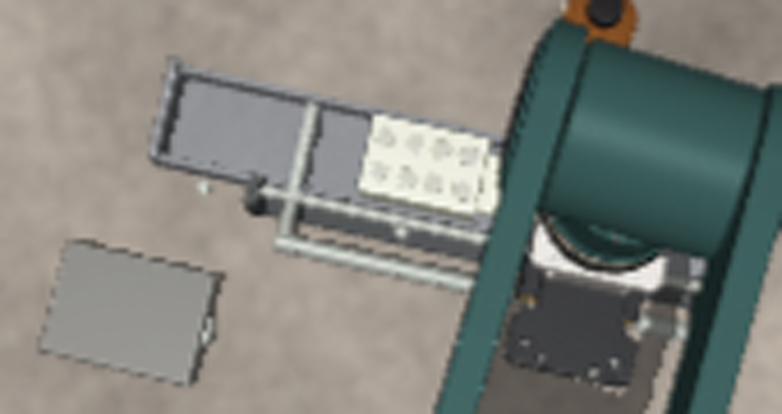

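View pics/scene1.png

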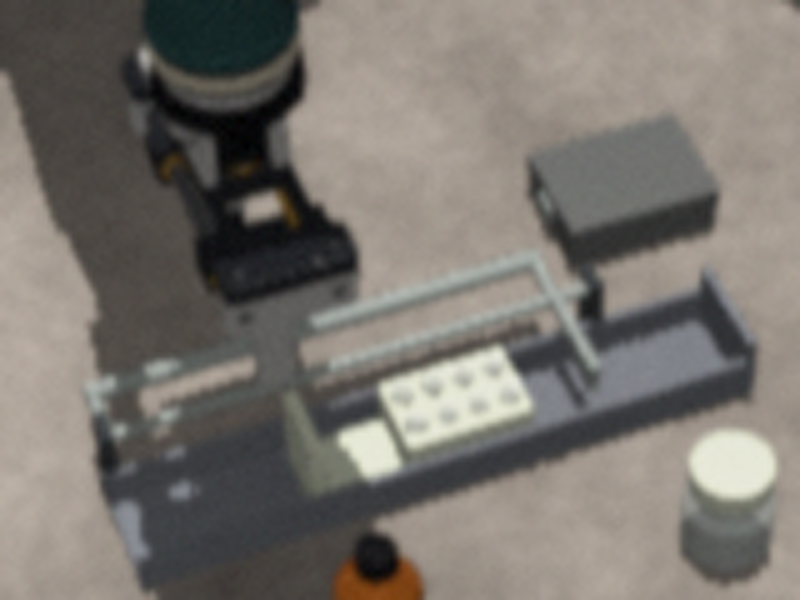

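Run:
```python
from h import *
def un(n,u,v):
    o,s=((190,170),4.6) if n=="top" else ((190,160),5.2)
    return (u+.5)/s-.5+o[0],(v+.5)/s-.5+o[1]
def Pm(n):
    c=robot.camera_info(n);K=np.array([[c["fx"],0,c["cx"]],[0,c["fy"],c["cy"]],[0,0,1]]);return K@np.c_[c["R"],c["t"]]
for nm,a,b,z in [("bar+",(278,243),(507,162),.051),("bar-",(703,336),(43,302),.051),("plate far",(560,230),(244,307),.06),("plate near",(578,155),(276,380),.06),("stop-",(173,60),(735,255),.044),("stop+",(152,160),(685,178),.044)]:
    ua=np.array(un("top",*a));ub=np.array(un("scene",*b))
    X=cv2.triangulatePoints(Pm("top"),Pm("scene"),ua.reshape(2,1),ub.reshape(2,1));X=(X[:3]/X[3])[:,0]
    print(nm,"tri",X.round(4),"top",ray("top",*ua,z)[:2].round(4),"scene",ray("scene",*ub,z)[:2].round(4))
# predicted finger B tip corners in the scene1 zoom
o=robot.get_obs();p=o["tool_pos"];c,s=np.cos(o["ee_rot"][2]),np.sin(o["ee_rot"][2]);ex=np.array([c,s,0]);ez=np.array([-s,c,0])
for dx in(.028,.0405):
  for dz in(-.008,.008):
    u,v=proj("scene",p+ex*dx+ez*dz+[0,0,-.008]);print(dx,dz,(u-180+.5)*5-.5,(v-140+.5)*5-.5)
d=robot.snapshot("scene")[1];cc=robot.camera_info("scene")
for (u,v) in [(250,385),(275,385),(295,365),(250,360),(275,360)]:
    U,V=int(u/5+180),int(v/5+140);z=d[V,U];q=np.array([(U-cc["cx"])/cc["fx"]*z,(V-cc["cy"])/cc["fy"]*z,z]);print((u,v),cc["R"].T@(q-cc["t"]))
```

```text
bar+ tri [0.5413 0.0727 0.0485] top [0.5408 0.0722] scene [0.5432 0.0716]
bar- tri [ 0.4823 -0.1873  0.0511] top [ 0.4815 -0.1888] scene [ 0.4829 -0.1862]
plate far tri [ 0.5476 -0.1022  0.0515] top [ 0.5466 -0.1014] scene [ 0.5538 -0.1056]
plate near tri [ 0.5953 -0.1139  0.0475] top [ 0.5931 -0.1133] scene [ 0.6042 -0.1183]
stop- tri [0.6595 0.1396 0.0365] top [0.6577 0.1385] scene [0.6643 0.1353]
stop+ tri [0.5968 0.1538 0.0333] top [0.5943 0.1512] scene [0.6046 0.1483]
0.028 -0.008 257.98100763096596 377.5016868436933
0.028 0.008 286.74397474800327 368.79697039040707
0.0405 -0.008 265.6528612409676 394.3783782092444
0.0405 0.008 294.54825849299067 385.578301672821
(250, 385) [ 0.53326726 -0.11413056  0.05286678]
(275, 385) [ 0.53903133 -0.10185278  0.04997446]
(295, 365) [ 4.95278850e-01 -6.43389897e-02 -4.21823523e-04]
(250, 360) [ 0.47669259 -0.08328415 -0.00083103]
(275, 360) [ 0.57883208 -0.12159536  0.1222842 ]
```

step_arm(commands=[{"xyz":[0.001,-0.0055,-0.01],"twist":[0,0,0.4]},{"xyz":[0.001,-0.0055,-0.02],"twist":[0,0,0.4]},{"xyz":[0.001,-0.0055,-0.025],"twist":[0,0,0.4]},{"xyz":[0.001,-0.0055,-0.025],"twist":[0,0,0.4]},{"xyz":[0.001,-0.0055,-0.025],"twist":[0,0,0.4]}])

```text
time: 2.17
tool_pos: [0.5371, -0.1161, 0.0777]
ee_rot: [-1.571, 0.002, -0.226]
wrist_force: [0.2, 0.2, -0.6]
width: 0.056
```

```bash
cat >> h.py <<'E'
O=np.array([.592,-.0135]);EX=np.array([.2243,.9745]);EY=np.array([-.9745,.2243])
def ch():
    o=robot.get_obs();r=o["tool_pos"][:2]-O;print("t",o["time"],"chute xy mm",(r@EX*1e3).round(1),(r@EY*1e3).round(1),"z",o["tool_pos"][2].round(4),"rot",o["ee_rot"].round(4),"Fx,Fy chute",(o["wrist_force"][:2]@EX).round(2),(o["wrist_force"][:2]@EY).round(2),"Fz",o["wrist_force"][2].round(2))
def pic(tag):
    for n,(a,b,c,d),s in (("top",(170,260,190,360),4.6),("scene",(140,260,180,340),5)):
        p,_=robot.snapshot(n); cv2.imwrite(f"pics/{n}{tag}.png",cv2.resize(p[a:b,c:d,::-1],None,fx=s,fy=s,interpolation=cv2.INTER_CUBIC))
E
python3 -c "
from h import *
ch();pic('2')"
```

```text
t 2.1667 chute xy mm -112.3 30.5 z 0.0777 rot [-1.5706  0.0016 -0.2262] Fx,Fy chute 0.2 -0.18 Fz -0.58
```

View pics/scene2.png

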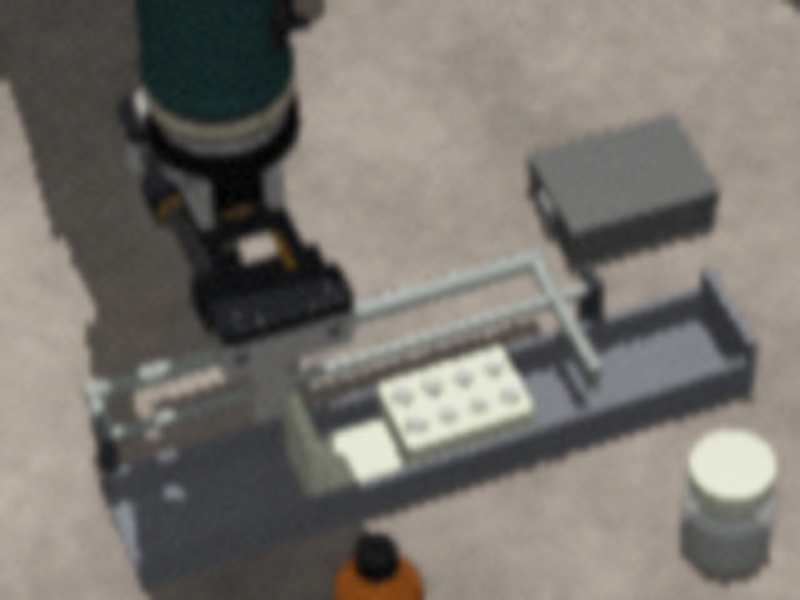

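Finger B, at about (270,410), stands just behind the plate at (290,400). Descending onto the bar.

step_arm(commands=[{"xyz":[0,0,-0.004],"twist":[0,0,0]},{"xyz":[0,0,-0.008],"twist":[0,0,0]},{"xyz":[0,0,-0.012],"twist":[0,0,0]},{"xyz":[0,0,-0.016],"twist":[0,0,0]},{"xyz":[0,0,-0.019],"twist":[0,0,0]},{"xyz":[0,0,-0.019],"twist":[0,0,0]},{"xyz":[0,0,-0.019],"twist":[0,0,0]}])

```text
time: 2.85
tool_pos: [0.5377, -0.1161, 0.0594]
ee_rot: [-1.571, 0.0, -0.226]
wrist_force: [-0.1, 0.3, 0.9]
width: 0.0556
```

```bash
python3 -c "
from h import *
ch();pic('3')"
```

```text
t 2.85 chute xy mm -112.2 29.9 z 0.0594 rot [-1.5707  0.     -0.2259] Fx,Fy chute 0.26 0.21 Fz 0.93
```

View pics/scene3.png

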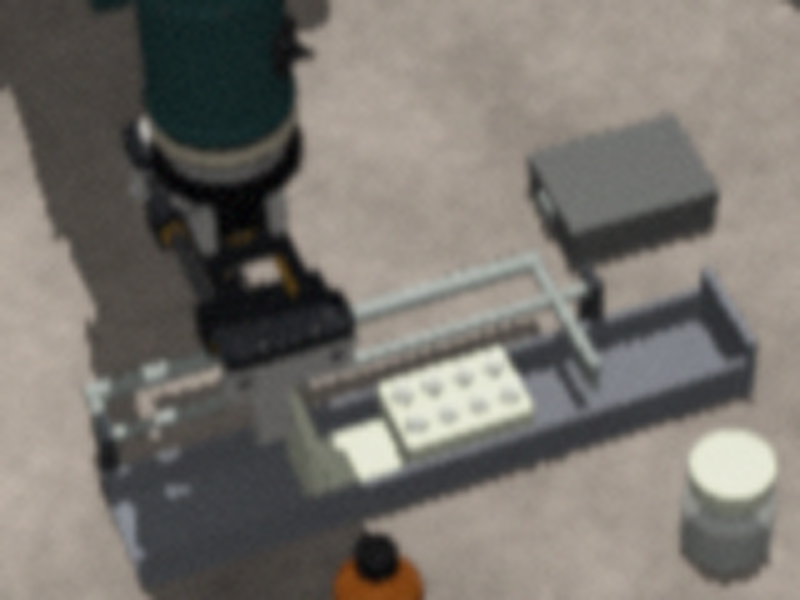

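View pics/top3.png

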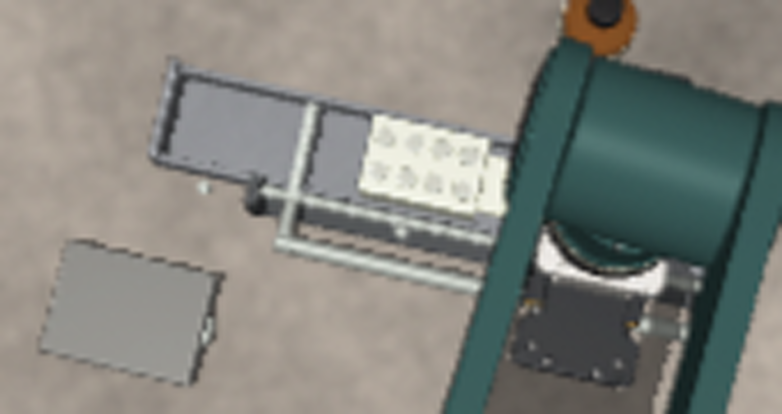

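step_arm(commands=[{"xyz":[0,0,-0.003],"twist":[0,0,0]},{"xyz":[0,0,-0.006],"twist":[0,0,0]},{"xyz":[0,0,-0.006],"twist":[0,0,0]},{"xyz":[0,0,-0.006],"twist":[0,0,0]}])

```text
time: 3.28
tool_pos: [0.5382, -0.1164, 0.0536]
ee_rot: [-1.571, -0.001, -0.226]
wrist_force: [1.9, -0.9, 2.8]
width: 0.0562
```

```bash
python3 -c "
from h import *
ch();pic('4')"
```

```text
t 3.2833 chute xy mm -112.3 29.4 z 0.0536 rot [-1.5709e+00 -1.3000e-03 -2.2600e-01] Fx,Fy chute -0.45 -2.1 Fz 2.77
```

View pics/scene4.png

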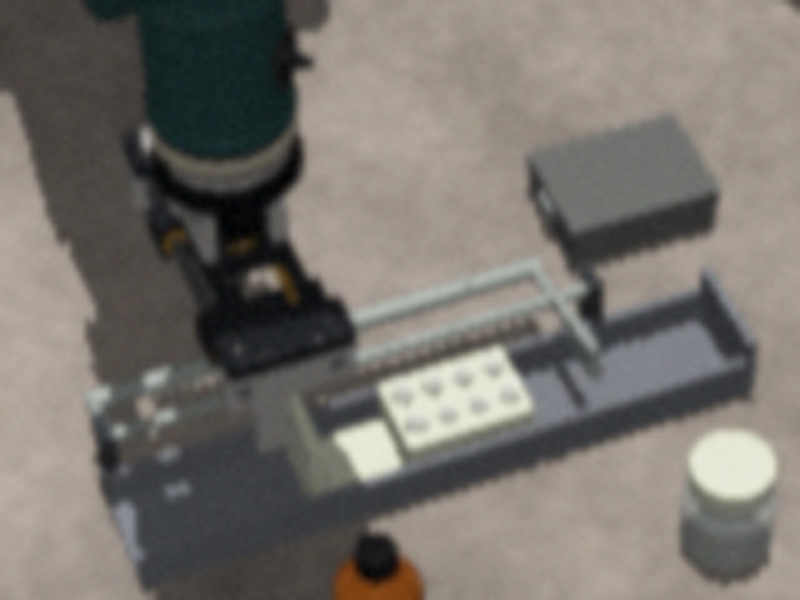

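The bar's end has only dropped from about row 258 to 265. That is less than the tip height implies, and there is a sideways force too, so finger A is sitting on the bar's inner slope. I'll lift and move that finger outward by about 5 mm.

step_arm(commands=[{"xyz":[0,0,0.01],"twist":[0,0,0]},{"xyz":[0,0,0.02],"twist":[0,0,0]},{"xyz":[0,0,0.025],"twist":[0,0,0]},{"xyz":[0,0,0.025],"twist":[0,0,0]}])

```text
time: 3.72
tool_pos: [0.5385, -0.1164, 0.0807]
ee_rot: [-1.571, -0.003, -0.226]
wrist_force: [-0.2, -0.5, 1.0]
width: 0.0563
```

step_arm(commands=[{"xyz":[-0.001,0,0],"twist":[0,0,0]},{"xyz":[-0.002,0.0005,0],"twist":[0,0,0]},{"xyz":[-0.002,0.0005,0],"twist":[0,0,0]},{"xyz":[-0.002,0.0005,0],"twist":[0,0,0]},{"xyz":[-0.002,0.0005,0],"twist":[0,0,0]}], fingers=87)

```text
time: 4.13
tool_pos: [0.5353, -0.1156, 0.078]
ee_rot: [-1.571, 0.001, -0.226]
wrist_force: [0.1, -1.2, 0.2]
width: 0.0619
```

```bash
python3 -c "
from h import *
ch();print(robot.get_obs()['width']);pic('5')"
```

```text
t 4.1333 chute xy mm -112.2 32.3 z 0.078 rot [-1.5707e+00  9.0000e-04 -2.2600e-01] Fx,Fy chute -1.14 -0.34 Fz 0.2
0.06190138525661153
```

View pics/scene5.png

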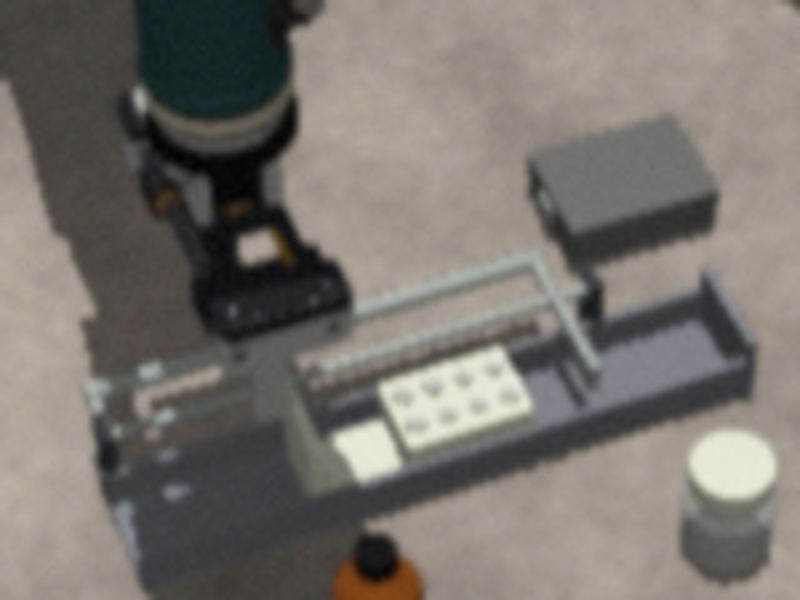

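The gate is shut again, with the bar end back at (530,257). Pressing down in one move to a tip height of about 45 mm, then checking.

step_arm(commands=[{"xyz":[0,0,-0.006],"twist":[0,0,0]},{"xyz":[0,0,-0.012],"twist":[0,0,0]},{"xyz":[0,0,-0.018],"twist":[0,0,0]},{"xyz":[0,0,-0.022],"twist":[0,0,0]},{"xyz":[0,0,-0.025],"twist":[0,0,0]},{"xyz":[0,0,-0.025],"twist":[0,0,0]},{"xyz":[0,0,-0.025],"twist":[0,0,0]}])

```text
time: 4.82
tool_pos: [0.5353, -0.1156, 0.0533]
ee_rot: [-1.571, 0.001, -0.226]
wrist_force: [-1.9, 0.7, 2.1]
width: 0.0619
```

```bash
python3 -c "
from h import *
ch();pic('6')"
```

```text
t 4.8167 chute xy mm -112.2 32.3 z 0.0533 rot [-1.5708e+00  9.0000e-04 -2.2590e-01] Fx,Fy chute 0.28 2.06 Fz 2.1
```

View pics/scene6.png

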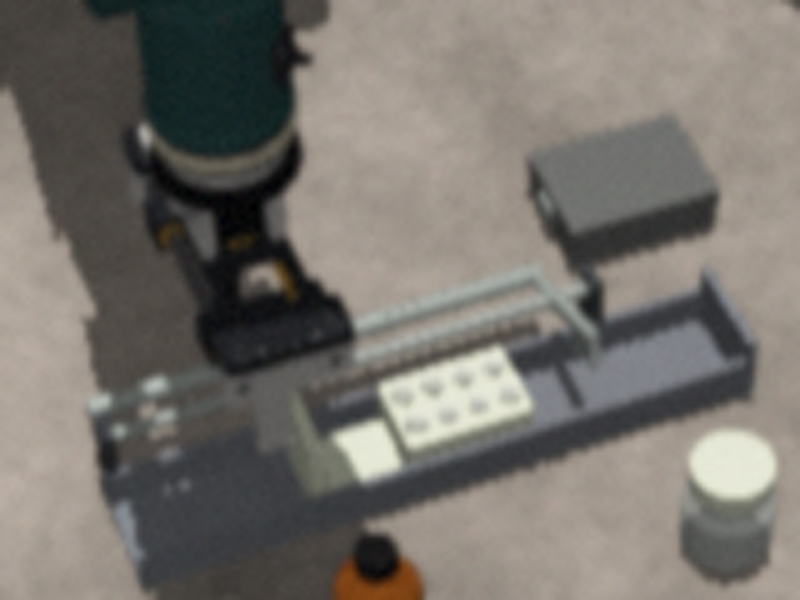

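The bar end has dropped by about 12 px to (535,270) and the blade is lifting, about 0.35-0.4 rad. Going on to about 0.75.

step_arm(commands=[{"xyz":[0,0,-0.003],"twist":[0,0,0]},{"xyz":[0,0,-0.006],"twist":[0,0,0]},{"xyz":[0,0,-0.009],"twist":[0,0,0]},{"xyz":[0,0,-0.0095],"twist":[0,0,0]},{"xyz":[0,0,-0.0095],"twist":[0,0,0]},{"xyz":[0,0,-0.0095],"twist":[0,0,0]}])

```text
time: 5.42
tool_pos: [0.5371, -0.1161, 0.0451]
ee_rot: [-1.571, -0.004, -0.226]
wrist_force: [4.9, -0.6, 5.3]
width: 0.0616
```

```bash
python3 -c "
from h import *
ch();pic('7')
p,_=robot.snapshot('scene')
# predicted bar + end for gate angle g
for g in (0,.5,.6,.75,.9,1.0):
    r=np.hypot(30,3);a0=np.arctan2(3,30)-g;y=38+r*np.cos(a0);z=48+r*np.sin(a0)
    q=O+EX*.074+EY*y/1e3;u,v=proj('scene',np.array([*q,z/1e3]));print(g,round(y,1),round(z,1),(u-180)*5,(v-140)*5)
"
```

```text
t 5.4167 chute xy mm -112.3 30.5 z 0.0451 rot [-1.571  -0.0036 -0.226 ] Fx,Fy chute 0.47 -4.9 Fz 5.34
0 68.0 51.0 537.8182540816399 251.10221348350436
0.5 65.8 36.2 539.052406215284 271.16691897654664
0.6 64.5 33.5 539.8895305779968 275.8957273615013
0.75 62.0 29.7 541.481833138858 283.23111392389194
0.9 59.0 26.4 543.4464645953656 290.7176095577553
1.0 56.7 24.4 544.9425066127384 295.71409004012867
```

View pics/scene7.png

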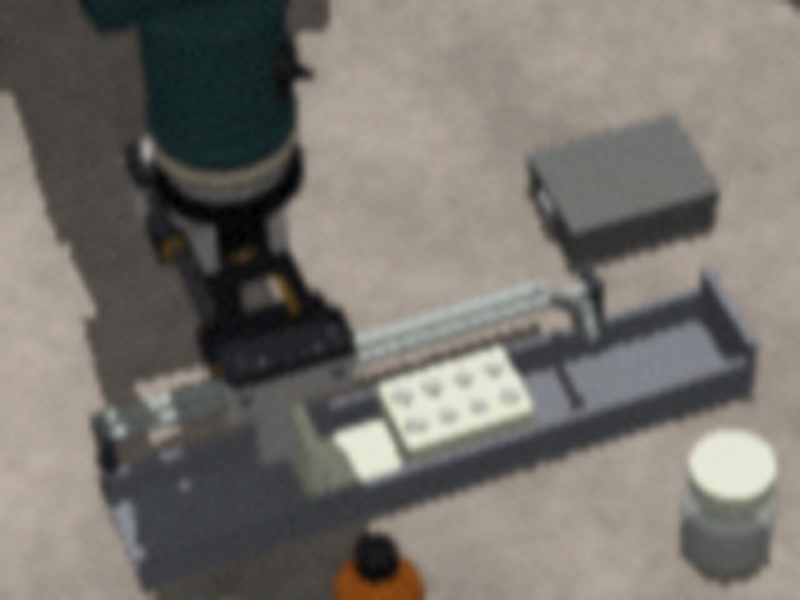

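View pics/top7.png

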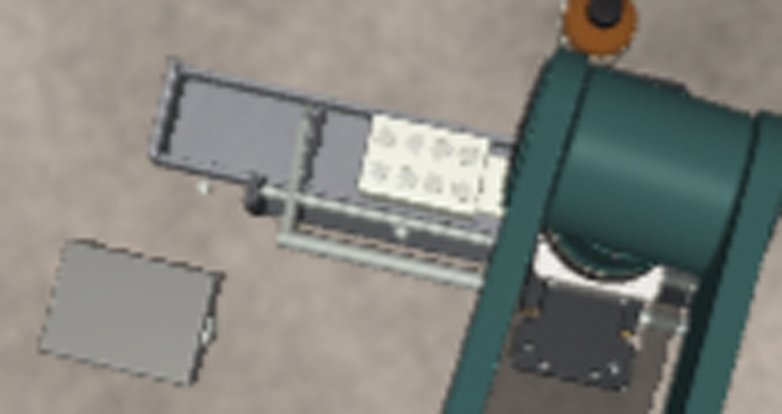

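The bar end is near row 291, which matches about 0.75-0.8 rad (the prediction plus the 6 px closed-position offset gives 289). Now sliding along the chute to push the rack, 48 mm first.

step_arm(commands=[{"xyz":[0.0014,0.0037,0],"twist":[0,0,0]},{"xyz":[0.0028,0.0075,0],"twist":[0,0,0]},{"xyz":[0.0042,0.0114,0],"twist":[0,0,0]},{"xyz":[0.0051,0.0153,0],"twist":[0,0,0]},{"xyz":[0.006,0.0192,0],"twist":[0,0,0]},{"xyz":[0.0069,0.0231,0],"twist":[0,0,0]},{"xyz":[0.0078,0.027,0],"twist":[0,0,0]},{"xyz":[0.0087,0.0309,0],"twist":[0,0,0]},{"xyz":[0.0096,0.0348,0],"twist":[0,0,0]},{"xyz":[0.0105,0.0387,0],"twist":[0,0,0]},{"xyz":[0.0114,0.0426,0],"twist":[0,0,0]},{"xyz":[0.0123,0.0465,0],"twist":[0,0,0]}])

```text
time: 6.57
tool_pos: [0.548, -0.0686, 0.0438]
ee_rot: [-1.571, 0.0, -0.226]
wrist_force: [-1.3, -2.8, 1.8]
width: 0.0617
```

```bash
python3 -c "
from h import *
ch();pic('8')"
```

```text
t 6.5667 chute xy mm -63.6 30.5 z 0.0438 rot [-1.5707e+00  2.0000e-04 -2.2580e-01] Fx,Fy chute -3.06 0.63 Fz 1.75
```

View pics/scene8.png

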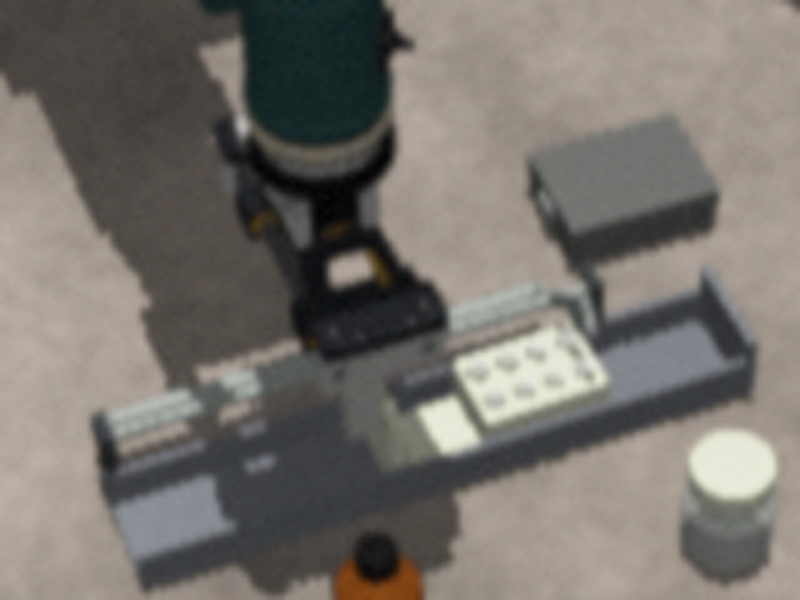

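View pics/top8.png

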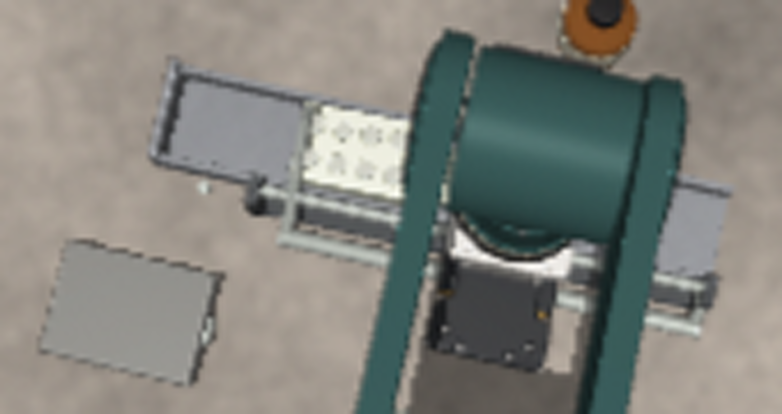

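The rack has moved with the finger, its front is now under the blade, and the gate stays up. Continuing 48 mm.

step_arm(commands=[{"xyz":[0.0009,0.0039,0],"twist":[0,0,0]},{"xyz":[0.0018,0.0078,0],"twist":[0,0,0]},{"xyz":[0.0027,0.0117,0],"twist":[0,0,0]},{"xyz":[0.0036,0.0156,0],"twist":[0,0,0]},{"xyz":[0.0045,0.0195,0],"twist":[0,0,0]},{"xyz":[0.0054,0.0234,0],"twist":[0,0,0]},{"xyz":[0.0063,0.0273,0],"twist":[0,0,0]},{"xyz":[0.0072,0.0312,0],"twist":[0,0,0]},{"xyz":[0.0081,0.0351,0],"twist":[0,0,0]},{"xyz":[0.009,0.039,0],"twist":[0,0,0]},{"xyz":[0.0099,0.0429,0],"twist":[0,0,0]},{"xyz":[0.0108,0.0468,0],"twist":[0,0,0]}])

```text
time: 7.67
tool_pos: [0.5589, -0.022, 0.0441]
ee_rot: [-1.571, -0.0, -0.226]
wrist_force: [-0.5, -3.0, 3.0]
width: 0.0618
```

```bash
python3 -c "
from h import *
ch();pic('9')"
```

```text
t 7.6667 chute xy mm -15.8 30.4 z 0.0441 rot [-1.5709e+00 -2.0000e-04 -2.2600e-01] Fx,Fy chute -3.05 -0.15 Fz 3.02
```

View pics/scene9.png

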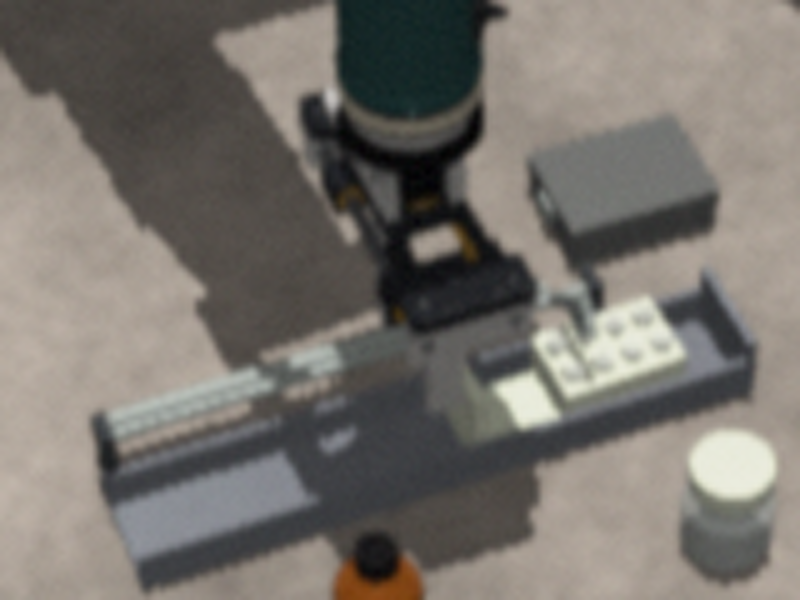

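The body is under the gate and about 37 mm remain. Going 32 mm, then small steps.

step_arm(commands=[{"xyz":[0.0009,0.0039,0],"twist":[0,0,0]},{"xyz":[0.0018,0.0078,0],"twist":[0,0,0]},{"xyz":[0.0027,0.0117,0],"twist":[0,0,0]},{"xyz":[0.0036,0.0156,0],"twist":[0,0,0]},{"xyz":[0.0045,0.0195,0],"twist":[0,0,0]},{"xyz":[0.0054,0.0234,0],"twist":[0,0,0]},{"xyz":[0.0063,0.0273,0],"twist":[0,0,0]},{"xyz":[0.0068,0.0292,0],"twist":[0,0,0]},{"xyz":[0.0072,0.0312,0],"twist":[0,0,0]},{"xyz":[0.0072,0.0312,0],"twist":[0,0,0]}])

```text
time: 8.6
tool_pos: [0.5662, 0.0094, 0.0441]
ee_rot: [-1.57, -0.0, -0.226]
wrist_force: [-1.7, -2.6, 3.1]
width: 0.062
```

```bash
python3 -c "
from h import *
ch();pic('10')"
```

```text
t 8.6 chute xy mm 16.5 30.3 z 0.0441 rot [-1.5702e+00 -2.0000e-04 -2.2560e-01] Fx,Fy chute -2.92 1.03 Fz 3.05
```

View pics/scene10.png

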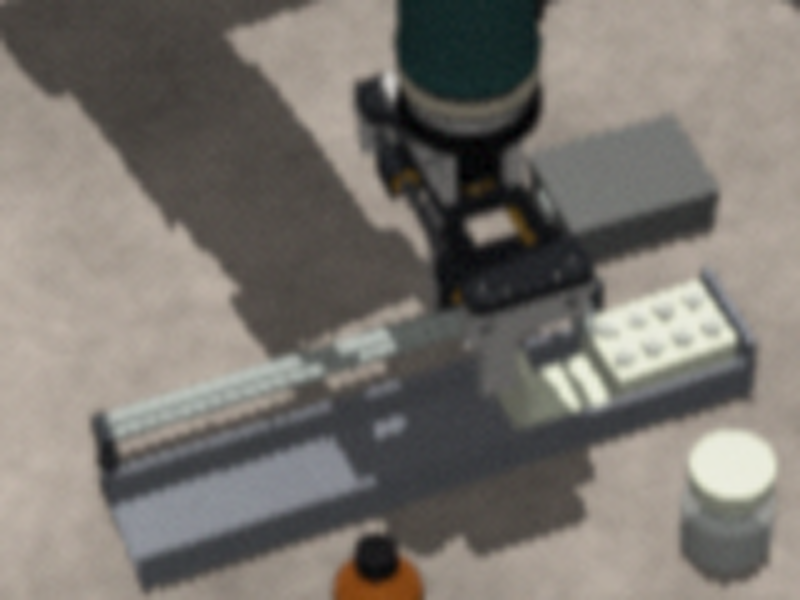

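View pics/top10.png

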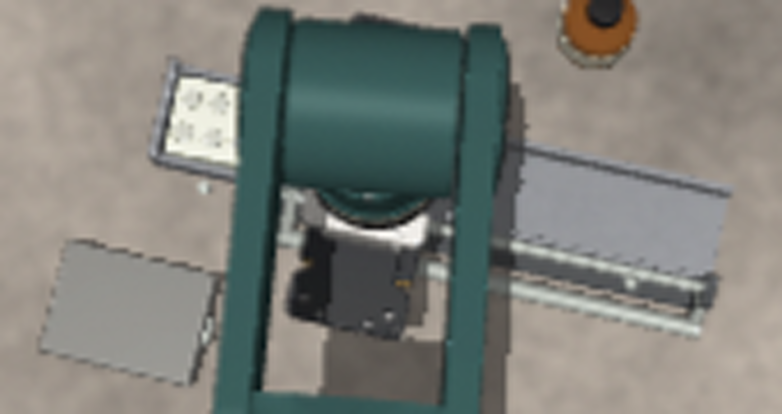

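The rack is almost at the stop. Creeping the last few mm.

step_arm(commands=[{"xyz":[0.0002,0.001,0],"twist":[0,0,0]},{"xyz":[0.0004,0.0019,0],"twist":[0,0,0]},{"xyz":[0.0007,0.0029,0],"twist":[0,0,0]},{"xyz":[0.0007,0.0029,0],"twist":[0,0,0]}])

```text
time: 9.03
tool_pos: [0.5665, 0.0111, 0.0441]
ee_rot: [-1.572, -0.0, -0.226]
wrist_force: [-1.6, -3.6, 4.3]
width: 0.0622
```

```bash
python3 -c "
from h import *
ch()"
```

```text
t 9.0333 chute xy mm 18.3 30.3 z 0.0441 rot [-1.5721 -0.     -0.2264] Fx,Fy chute -3.89 0.76 Fz 4.3
```

step_arm(commands=[{"xyz":[0.0002,0.001,0],"twist":[0,0,0]},{"xyz":[0.0005,0.002,0],"twist":[0,0,0]},{"xyz":[0.0005,0.002,0],"twist":[0,0,0]},{"xyz":[0.0005,0.002,0],"twist":[0,0,0]}])

```text
time: 9.37
tool_pos: [0.5666, 0.0112, 0.0441]
ee_rot: [-1.576, 0.0, -0.227]
wrist_force: [-3.2, -9.0, 5.8]
width: 0.0622
```

```bash
python3 -c "
from h import *
ch();pic('11')"
```

```text
t 9.3667 chute xy mm 18.4 30.3 z 0.0441 rot [-1.5756e+00  4.0000e-04 -2.2720e-01] Fx,Fy chute -9.5 1.13 Fz 5.83
```

View pics/scene11.png

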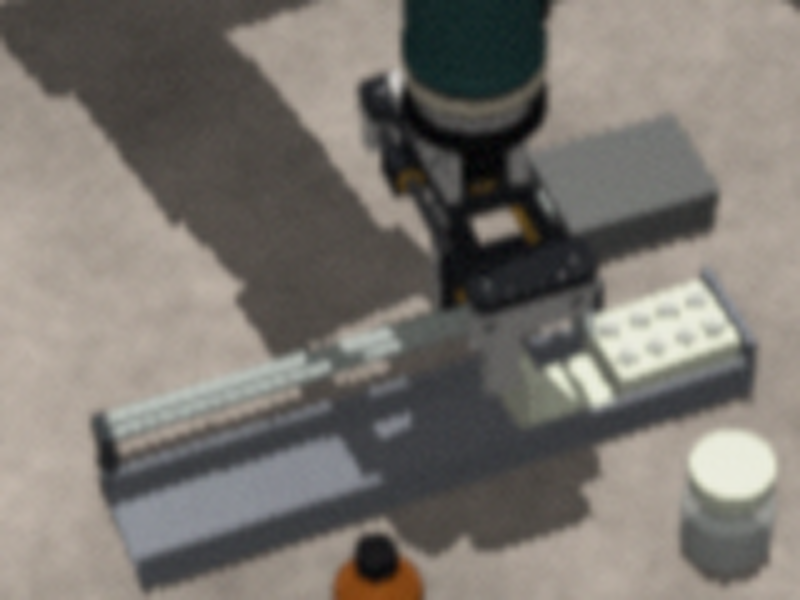

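Travel stopped at chute x 18.4 and the push force rose to 9.5 N, so the rack is against the stop. Backing the pushing finger off the plate before lifting.

step_arm(commands=[{"xyz":[-0.0009,-0.0039,0],"twist":[0,0,0]},{"xyz":[-0.0018,-0.0078,0],"twist":[0,0,0]},{"xyz":[-0.0025,-0.0107,0],"twist":[0,0,0]},{"xyz":[-0.0025,-0.0107,0],"twist":[0,0,0]},{"xyz":[-0.0025,-0.0107,0.003],"twist":[0,0,0]},{"xyz":[-0.0025,-0.0107,0.006],"twist":[0,0,0]},{"xyz":[-0.0025,-0.0107,0.009],"twist":[0,0,0]},{"xyz":[-0.0025,-0.0107,0.012],"twist":[0,0,0]},{"xyz":[-0.0025,-0.0107,0.016],"twist":[0,0,0]},{"xyz":[-0.0025,-0.0107,0.02],"twist":[0,0,0]},{"xyz":[-0.0025,-0.0107,0.025],"twist":[0,0,0]},{"xyz":[-0.0025,-0.0107,0.03],"twist":[0,0,0]}])

```text
time: 10.47
tool_pos: [0.5645, 0.003, 0.0742]
ee_rot: [-1.571, 0.0, -0.226]
wrist_force: [0.2, -0.2, 1.1]
width: 0.062
```

step_arm(commands=[{"xyz":[0,0,0.02],"twist":[0,0,0]},{"xyz":[0,0,0.05],"twist":[0,0,0]},{"xyz":[0,0,0.08],"twist":[0,0,0]},{"xyz":[-0.02,-0.03,0.1],"twist":[0,0,0]},{"xyz":[-0.05,-0.05,0.1],"twist":[0,0,0]},{"xyz":[-0.08,-0.08,0.1],"twist":[0,0,0]},{"xyz":[-0.11,-0.1,0.1],"twist":[0,0,0]},{"xyz":[-0.14,-0.12,0.1],"twist":[0,0,0]},{"xyz":[-0.14,-0.14,0.1],"twist":[0,0,0]},{"xyz":[-0.14,-0.14,0.1],"twist":[0,0,0]}])

```text
time: 11.3
tool_pos: [0.4233, -0.1395, 0.1745]
ee_rot: [-1.573, -0.001, -0.23]
wrist_force: [0.5, -0.7, 0.2]
width: 0.0616
```

```bash
python3 -c "
from h import *
ch();pic('12')"
```

```text
t 11.3 chute xy mm -160.7 136.1 z 0.1745 rot [-1.5727e+00 -1.3000e-03 -2.3040e-01] Fx,Fy chute -0.52 -0.67 Fz 0.19
```

View pics/scene12.png

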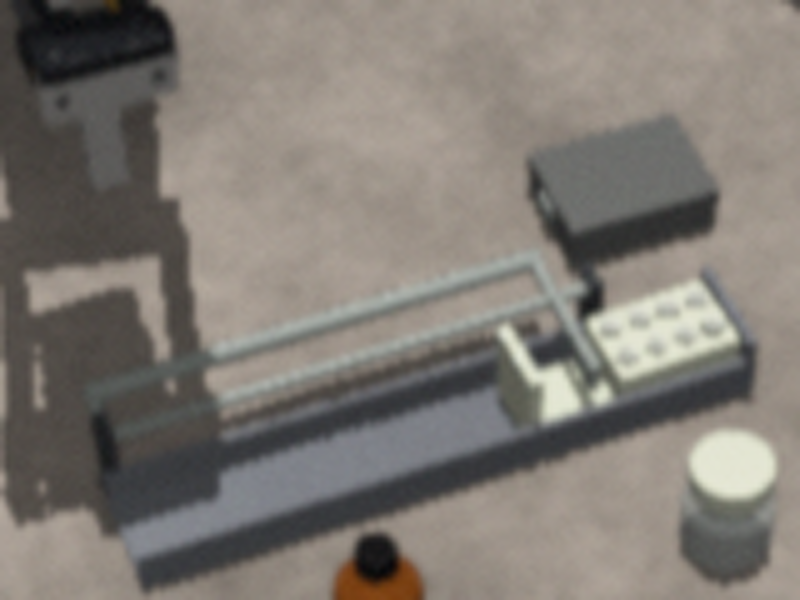

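View pics/top12.png

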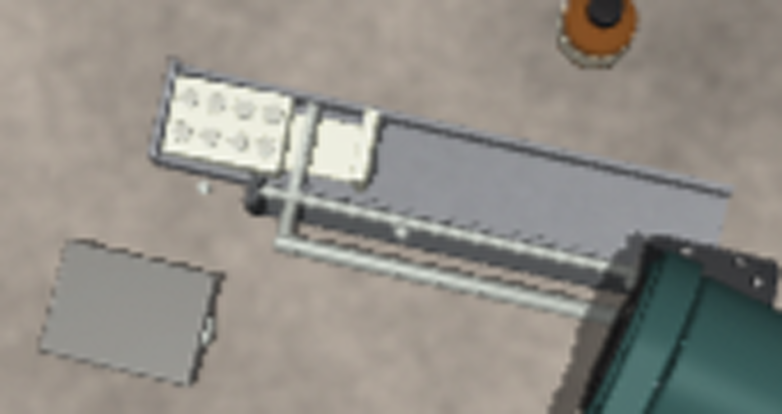

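The gate is closed between body and plate, with the bar end back at (530,255). The body looks flush with the stop. A quick numeric check, then handing in.

```bash
python3 -c "
from h import *
f=lambda u,v,z:(ray('top',(u+.5)/4.6-.5+190,(v+.5)/4.6-.5+170,z)[:2]-O)@EX*1e3
print('plate rear start',f(578,155,.06),f(560,230,.06),'now',f(381,112,.06),f(364,188,.06))
o=robot.get_obs();print(o['qvel'].round(3))
robot.close_job()"
```

```text
plate rear start -97.05669855081878 -95.86490021062367 now 27.434692075252443 27.3010525296626
[ 0.033  0.013 -0.008  0.005  0.002 -0.001]
the job is handed in; nothing more can be done
```

The rack is loaded against the end stop with the gate closed behind its body, and the job is handed in. `close_job` gives no verdict, so I know the result only from my own checks.

**What I did:** One fingertip pressed the bar to about 0.75–0.8 rad, judged from the pictures. The other pushed the rack about 124 mm by its push plate until it stopped. I then backed the finger off the plate, lifted, let the gate close, and moved the arm clear. This took about 11.3 s.

**A mishap:** On the first press, the finger landed on the inner slope of the bar and opened the gate only slightly. I lifted off, moved the finger about 5 mm outward and pressed again. The rack had not moved by then.

**Last checks:**
- **Rack home:** Travel stopped dead and the push force rose to about 9.5 N. In the top view the plate's rear face is at chute x about +27 mm, against +29 nominal. That 2 mm is within my calibration error, and the body looks flush with the stop.
- **Gate:** Closed, with the blade in the gap between body and plate and the bar back at its starting height.
- **Robot and bystanders:** The robot is clear of everything. The slide box, reagent bottle and stain jar stand where they were. I did not look again at the dish, tip box, counter or pen pot, which were outside the pictures I took after the start.

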